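# Seat a cast coupon in its nest and hold the loupe over it in focus

## Robot

A 6-joint arm with a two-finger parallel gripper is mounted at the origin on a cart in front of the work surface, level with it; the furniture and walls round the work are solid. World frame = base frame: x ahead of the robot, y to its left, z up, the work surface at z = 0. Lengths are in m, angles in rad, forces in N, time in s.
With the tool pointing down it reaches from about 0.25 to 0.775 m from the base axis. Payload 4 kg.
Tool frame: the origin (TCP) lies at the very end of the fingers, on their centre line; the grasp point (between the pads) lies 19 mm behind it; z points along the fingers, y is the direction in which the jaws open and shut (so a half turn about z gives the same grasp; the last joint's range is limited). The gripper opens to 94 mm and grips with 3 to 60 N. Pads are 16 mm wide; open, the fingers measure 119 mm over their backs; the gripper's body (75 mm by 177 mm) begins 78 mm behind the grasp point.
Start: joints at [-1.205, 0.087, 1.371, -0, 1.684, -0.103], TCP at [0.248, -0.491, 0.206] pointing down, gripper open.
Joint ranges: [-3.1, 3.1], [-0.76, 2.03], [0.27, 2.55], [-1.08, 4.22], [0.17, 2.65], [-2.57, 2.57]. Speed limits (rad/s): [2.79, 2.79, 3.14, 3.14, 3.14, 3.14].

## Interface

Orientations are given as [roll, pitch, yaw] about the fixed x, y, z axes, in that order (R = Rz(yaw) Ry(pitch) Rx(roll)).
In Python, from bench import robot, cams, models gives the robot as it stands.
- The arm moves only by the tool step_arm, never from a script. Its argument "series" is a list of rows, each a list of 5 numbers: the gripper command: -1 is shut, 1 is fully open, values between are in proportion, then the shift along the tool's x, y, z in mm, then the turn about the tool's z in degrees. A call has 1 to 20 rows; each row is the pose to reach, as a shift and turn from the pose commanded when the call began, along the tool's axes at that moment; what a row does not reach only later rows make up. A row lasts 1/8 s, in which the tool goes at most 62.5 mm and 10.7 degrees, less where a joint would pass 70% of its speed; a pose out of reach is approached as far as the arm can. A call with a gripper value outside its range is refused whole. The fingers move at their own pace and stop on an object; the grip force is fixed at half the most. Time passes only in rows, so rows that repeat a pose let the fingers close. It gives the time, the measured TCP pose, the force and the opening at its end, in the units of the state.
- robot.get_obs(): the state, without advancing time (a new reading comes with each control period).
- cams.snapshot(name): name is "side" or "top" or "wrist"; returns a dict with "pixels" (480x640x3 uint8, red, green, blue), "fov_y" (degrees; the focal length in pixels is half the picture's height over the tangent of half this angle, whatever the lens; pixels are square), "cx", "cy" (the principal point, pixels), "k1" (the pictures are not rectified: a ray, as slopes to the right and down, at radius r is drawn at 1 + k1 r^2 times it, then the intrinsics apply), "R" (3x3) and "t" (3): a world point X has camera coordinates R X + t. Camera axes: x right, y down, z forward; pixel columns grow to the right and rows downward; lengths in m; the calibration is good to about 2 mm. A picture is of the moment at which its call begins. There is no depth.
- robot.close_job(): hands the job in, once; it reports no verdict.
Trained networks look in a picture, given as the dict that the camera call returned (one of the last four; its "shot" number tells which), for a name from the list of things; names that differ only in an ending like _2 or _b are one class to them, and where a whole thing is asked for, a point or a joint stands for the part that bears it (a point fixed in the world has none). Each returns a list of dicts, best first, with "p" (0 to 1); they miss things now and then, are a little off and sometimes report something else, mostly with a low value. They report only what shows in the picture. A call takes as long as a camera call. They do not tell look-alikes from the thing itself.
- models.find_in(picture, label): "position" ([x, y, z] in m, in world coordinates, good to about 4 mm: the middle of the surface that is visible of it).
- models.pinpoint(picture, label): "position" ([x, y, z] in m, in world coordinates, good to about 4 mm: a listed point, or the origin of a listed thing).
The state is a dict: "time": time; "joint_positions": joint angles; "qvel": joint speeds; "joint_torque": joint torques, N m; "tool_pos": TCP position; "ee_rot": TCP orientation; "wrist_force": force on the tool from outside, world axes, zero at the start; "wrist_torque": the same for the moment, N m; "width": finger opening in m.
Only numpy, scipy, OpenCV 4.12 (cv2) and the standard library are available. Lean on these libraries where they do the work, as an engineer would, in place of code of your own. Each camera call takes 0.05 s, during which the arm holds its last target. There are 200 camera calls.

## Task

Set the round bronze coupon, pored face up, fully down into the round pocket of the steel inspection block and let go of it; then pick up the loupe by its handle and hold it level and still, centred over the coupon, with the lens at the height of the red needle on the block's pillar (the needle is set to the focal height). Finish while holding the loupe there, carried by the gripper alone. Do not knock the loupe against the block, do not shift the needle, and leave the square coupon, the brush and the sand cores where they are.

Things in the scene. Friction and masses are not known exactly. Their poses are not given: they have to be found in the camera images.
- round_coupon: round bronze casting sample, brown cast rim and lighter ground top,, 40 mm across, 18 mm thick, about 180 g, edges bevelled 1.5 mm; it lies flat on the bench with its ground face (grinding rings, a few dark pores) up. Origin: centre of its underside, z up. In the pocket 12 mm of it stand proud, so to seat it grip its upper half across the diameter.
- coupon_nest: inspection block, a fixed dark steel plate 130 x 136 mm, 20 mm thick, with two pockets side by side and a graduated pillar. Origin: on the bench, midway between the pockets; the plate reaches from x -43 to +87 mm and y -68 to +68 mm in its frame. The pillar (10 mm across, foot collar 26 mm across) stands at x +66, y 0, its top 116 mm over the bench; x points roughly away from the robot.
- round_pocket (a point): centre of the floor of the block's round pocket, at x 0, y +34 mm, z +14 mm in the block's frame: 42.5 mm across, 6 mm deep, its mouth bevelled 2 mm. A fully seated coupon has its underside at this point.
- pointer_tip (a point): tip of the red needle on the slide of the pillar, the mark of the focal height. The needle is level and points from the pillar toward the robot side; the tip lies at x +28, y 0 in the block's frame, 68 to 103 mm over the bench (differs each time). The slide (collar 21 mm across, brass thumbscrew behind) is held only by about 4 N of friction.
- loupe: hand loupe lying flat on the bench, 16 mm thick all over, about 110 g: a flat black handle 18 mm wide with a steel ferrule and neck to a round black rim of 62 mm outer diameter with a clear lens. Origin: on the underside, under the handle's grip point near the balance point; x points along the handle to the lens, z up. The handle reaches from x -72 to +24 mm, the lens centre is at x +78 mm, z +8 mm. Level means its z axis upright.
- lens_center (a point): middle of the loupe's lens, half way up the rim
- square_coupon: square bronze casting sample, 34 x 34 x 18 mm, lying on the bench; not wanted now, leave it. Origin: centre of its underside.
- flat_brush: flat dusting brush with wooden handle, 229 mm long, 61 mm wide, 18 mm high, lying along its y axis; leave it. Origin: centre of its underside.
- core_3: small stepped sand core standing on the bench, 44 mm across, 55 mm high; leave it. Origin: centre of its underside.
- core_5: small bulbous sand core standing on the bench, 48 mm across, 50 mm high; leave it. Origin: centre of its underside.
Not all that is in view belongs to the job. What is shaped like the round_coupon but orange or turquoise is not meant.

How it is judged:
By the outcome, as a careful person would: the job done as asked, in the order asked, and still so for the second after the job is handed in, while the arm keeps its last pose, push and grip.
It also fails if it takes over 61 s, if anything falls off the work surface, if the arm or the gripper's body presses on something with over 40 N, if the wrist force passes 120 N, or if a joint passes its speed limit or range.

## Working session

There is one attempt and no reset: what is moved stays moved. The work goes in short steps, Python scripts to look and compute and a tool call to move; the robot and the scene stay as the last step left them, time stands still between calls to the robot, and variables do not carry over. Pictures are saved under pics/ and viewed, about 8 in all and at most 12, crops included, and the job is handed in when it is done.

Besides the shell and the picture viewer there is one more tool, called after ">>>" by a JSON object that holds its "fn" and its "kwargs", one argument or row to a line. step_arm: Moves the arm, as the interface text tells. Its arguments: {"type":"object","properties":{"series":{"type":"array","items":{"type":"array","items":{"type":"number"}}}},"required":["series"]}

```bash
mkdir -p pics
cat > h.py <<'E'
import numpy as np, cv2
from bench import robot, cams, models
def save(p,name,crop=None,scale=1):
    im=cv2.cvtColor(p["pixels"],cv2.COLOR_RGB2BGR)
    if crop: im=im[crop[1]:crop[3],crop[0]:crop[2]]
    if scale!=1: im=cv2.resize(im,None,fx=scale,fy=scale,interpolation=cv2.INTER_CUBIC)
    cv2.imwrite("pics/"+name,im)
def proj(p,X):
    c=np.asarray(p["R"])@np.asarray(X,float)+np.asarray(p["t"]); s=c[:2]/c[2]
    s=s*(1+p["k1"]*(s@s)); f=240/np.tan(np.radians(p["fov_y"])/2)
    return s*f+[p["cx"],p["cy"]]
def back(p,uv,z):
    f=240/np.tan(np.radians(p["fov_y"])/2); d=(np.asarray(uv,float)-[p["cx"],p["cy"]])/f; s=d.copy()
    for _ in range(30): s=d/(1+p["k1"]*(s@s))
    R=np.asarray(p["R"]); C=-R.T@np.asarray(p["t"]); r=R.T@np.array([s[0],s[1],1])
    return C+r*(z-C[2])/r[2]
E
python3 - <<'E'
from h import *
o=robot.get_obs(); print({k:np.round(v,4).tolist() for k,v in o.items()})
ps={}
for n in ["top","side"]:
    p=cams.snapshot(n); save(p,n+"0.png"); print(n,p["fov_y"],p["cx"],p["cy"],p["k1"],(-p["R"].T@p["t"]).round(3))
    for l in ["round_coupon","coupon_nest","round_pocket","pointer_tip","loupe","lens_center","square_coupon","flat_brush","core_3","core_5"]:
        print(l,[(np.round(d["position"],4).tolist(),round(d["p"],2),proj(p,d["position"]).round().tolist()) for d in models.pinpoint(p,l)[:3]])
E
```

```text
{'time': 0.0, 'joint_positions': [-1.2051, 0.088, 1.3722, -0.0, 1.6836, -0.1031], 'qvel': [-0.0001, -0.0005, 0.0003, 0.0019, 0.0011, 0.0006], 'joint_torque': [-0.0008, -34.0176, -30.243, 0.0717, 0.033, -0.0002], 'tool_pos': [0.2483, -0.4902, 0.2043], 'ee_rot': [-3.1394, -0.0002, 0.4688], 'wrist_force': [0.2227, 0.7855, 0.275], 'wrist_torque': [-0.0255, 0.0168, 0.039], 'width': 0.0938}
top 53.64872491994072 309.928046022588 242.01897145824114 -0.10833296838060726 [0.482 0.008 1.004]
round_coupon [([0.4489, 0.1394, -0.0032], 0.8, [246.0, 316.0]), ([0.4941, 0.2872, 0.0011], 0.72, [177.0, 292.0]), ([0.4933, 0.2108, -0.0002], 0.55, [213.0, 294.0])]
coupon_nest [([0.5808, 0.0447, -0.0027], 0.9, [293.0, 255.0]), ([0.5181, -0.2687, 0.001], 0.52, [439.0, 287.0])]
round_pocket [([0.5784, 0.0757, 0.0182], 0.61, [277.0, 254.0])]
pointer_tip [([0.6072, 0.0456, 0.0901], 0.66, [291.0, 236.0])]
loupe [([0.5165, -0.2699, 0.0001], 0.69, [440.0, 288.0])]
lens_center [([0.5828, -0.2989, 0.0102], 0.65, [454.0, 257.0])]
square_coupon [([0.7559, 0.1103, -0.002], 0.75, [265.0, 174.0])]
flat_brush [([0.7107,
[... 570 characters left out ...]
)]
coupon_nest [([0.5767, 0.042, -0.0013], 0.76, [348.0, 287.0])]
round_pocket [([0.578, 0.0781, 0.0144], 0.76, [346.0, 287.0]), ([0.4984, 0.2045, -0.0007], 0.29, [387.0, 332.0])]
pointer_tip [([0.6058, 0.0479, 0.0898], 0.47, [334.0, 243.0])]
loupe [([0.5175, -0.2628, 0.003], 0.93, [384.0, 234.0])]
lens_center [([0.5813, -0.3008, 0.0062], 0.64, [359.0, 226.0])]
square_coupon [([0.7606, 0.1143, 0.0033], 0.55, [246.0, 293.0])]
flat_brush [([0.7147, 0.3135, 0.0007], 0.71, [241.0, 354.0])]
core_3 [([0.766, -0.067, 0.0066], 0.93, [266.0, 255.0]), ([0.7112, -0.2, -0.0017], 0.7, [301.0, 240.0])]
core_5 [([0.766, -0.067, 0.0066], 0.93, [266.0, 255.0]), ([0.7112, -0.2, -0.0017], 0.7, [301.0, 240.0])]
```

View pics/top0.png

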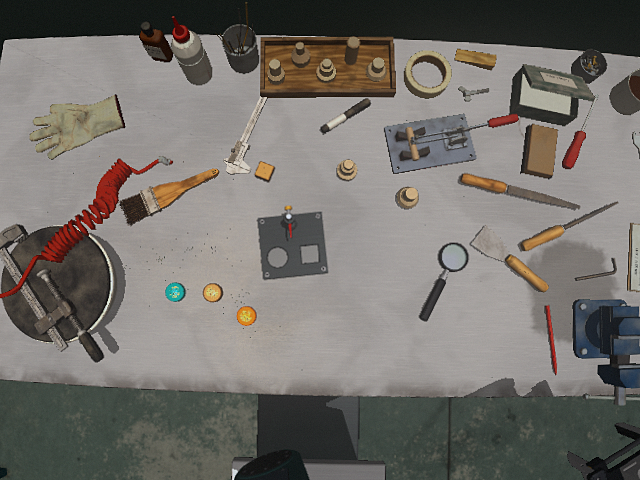

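View pics/side0.png

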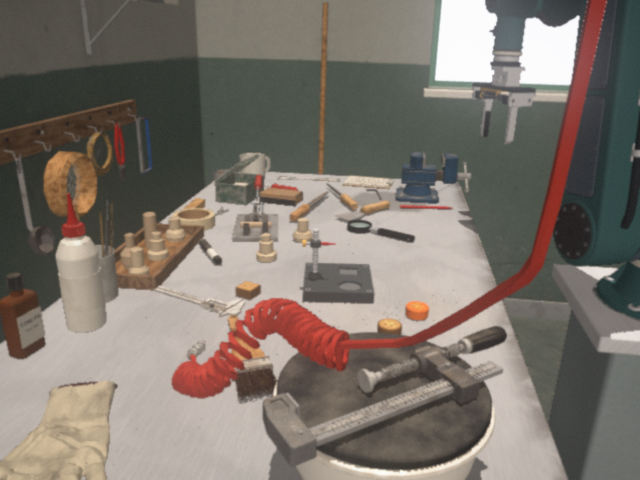

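The bronze coupon is the middle one of the three in the top picture, at (213,293), with turquoise at (175,292) and orange at (246,316). The block is at (293,245) with its round pocket at (277,257) on the left, and the loupe handle to lens runs (432,300) to (454,257). Next I'll move to a viewpoint between the coupon and the block.

```bash
cat >> h.py <<'E'
def delta(target,yaw_deg=None):
    o=robot.get_obs(); from scipy.spatial.transform import Rotation as Ro
    R=Ro.from_euler("xyz",o["ee_rot"]).as_matrix(); d=R.T@(np.asarray(target)-o["tool_pos"])*1000
    y=np.degrees(np.arctan2(R[1,0],R[0,0]))
    t=None if yaw_deg is None else -((yaw_deg-y+180)%360-180)
    print("t",round(o["time"],2),"pos",np.round(o["tool_pos"],4),"rpy",np.degrees(o["ee_rot"]).round(2),"w",round(o["width"],4)," shift mm",d.round(1),"turn",t and round(t,1))
E
python3 - <<'E'
from h import *
p=cams.snapshot("top")
P=[back(p,u,0.02)[:2] for u in [(257,217),(323,211),(328,273),(261,279)]]
P=np.array(P);print(P.round(3),P.mean(0))
for a,b in [(2,3),(1,0)]:
    v=P[b]-P[a];print(np.degrees(np.arctan2(-v[0],v[1])))
for a,b in [(3,0),(2,1)]:
    v=P[b]-P[a];print(np.degrees(np.arctan2(v[1],v[0])))
delta([0.49,0.13,0.30],-5)
E
```

```text
[[ 0.656  0.121]
 [ 0.673 -0.018]
 [ 0.542 -0.031]
 [ 0.526  0.108]] [0.59939819 0.04513495]
6.512094485499224
6.636436807488479
5.780483693351711
5.698630423143991
t 1.15 pos [ 0.2485 -0.4907  0.2055] rpy [180.     0.    26.86] w 0.0945  shift mm [ 495.9 -444.6  -94.6] turn 31.9
```

>>> {"fn": "step_arm", "kwargs": {
  "series": [
    [0.4,50,-45,-20,2],
    [0.4,90,-85,-40,4],
    [0.4,130,-120,-60,6],
    [0.4,175,-160,-80,8],
    [0.4,220,-200,-95,10],
    [0.4,260,-235,-95,12],
    [0.4,300,-270,-95,14],
    [0.4,340,-305,-95,16],
    [0.4,380,-340,-95,18],
    [0.4,420,-375,-95,20],
    [0.4,460,-410,-95,21],
    [0.4,496,-445,-95,21],
    [0.4,496,-445,-95,21],
    [0.4,496,-445,-95,21]
  ]
}}

```text
time: 2.9
tool_pos: [0.4897, 0.13, 0.3004]
ee_rot: [3.141, 0.0, 0.102]
wrist_force: [-0.3, 0.2, 0.7]
width: 0.0657
```

Run:
```python
from h import *
p=cams.snapshot("wrist"); save(p,"w1.png"); print(p["fov_y"],p["k1"],(-p["R"].T@p["t"]).round(3))
for l in ["round_coupon","coupon_nest","round_pocket","pointer_tip"]:
    print(l,[(np.round(d["position"],4).tolist(),round(d["p"],2),proj(p,d["position"]).round().tolist()) for d in models.pinpoint(p,l)[:3]])
delta([0.495,0.207,0.06],6)
```

```text
71.06721428798215 -0.008837142399023197 [0.566 0.138 0.48 ]
round_coupon [([0.4481, 0.1369, 0.0039], 0.87, [311.0, 229.0]), ([0.4948, 0.2858, 0.0003], 0.69, [210.0, 187.0]), ([0.498, 0.2088, -0.0015], 0.63, [264.0, 190.0])]
coupon_nest [([0.5757, 0.0426, 0.0031], 0.58, [388.0, 146.0])]
round_pocket [([0.5752, 0.0727, 0.0108], 0.74, [367.0, 144.0])]
pointer_tip [([0.6068, 0.049, 0.0912], 0.74, [403.0, 116.0])]
t 3.15 pos [0.4898 0.1293 0.3009] rpy [ 1.7999e+02 -5.0000e-02  5.7400e+00] w 0.0657  shift mm [ 12.7 -76.9 240.9] turn -0.3
```

View pics/w1.png

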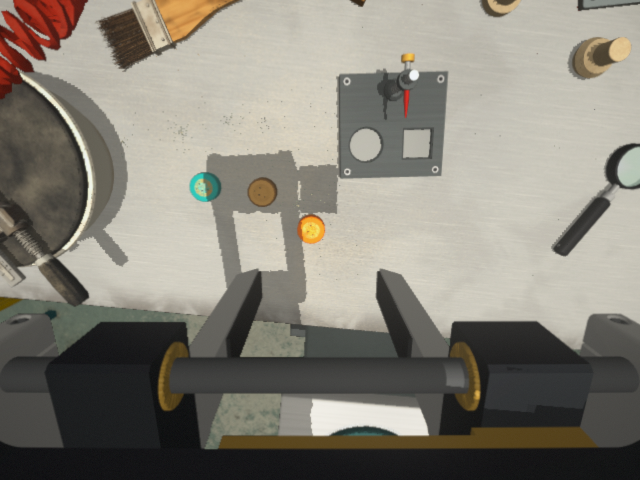

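```bash
cat >> h.py <<'E'
def blob(p,box,fn):
    x0,y0,x1,y1=box; im=p["pixels"][y0:y1,x0:x1].astype(int); m=fn(im).astype(np.uint8)
    n,_,st,c=cv2.connectedComponentsWithStats(m); i=1+st[1:,4].argmax()
    return c[i]+[x0,y0],st[i]
E
python3 - <<'E'
from h import *
p=cams.snapshot("wrist")
cc,s=blob(p,(235,165,292,215),lambda a:(a[...,0]-a[...,2])>35); print("coupon",cc,s,back(p,cc,0.014))
pc,s=blob(p,(347,122,386,166),lambda a:a.sum(2)>420); print("pocket",pc,s,back(p,pc,0.017))
sc,s=blob(p,(397,122,437,166),lambda a:a.sum(2)>420); print("sq",sc,s,back(p,sc,0.017))
a,b=back(p,pc,0.017),back(p,sc,0.017); v=a-b; print("yaw",np.degrees(np.arctan2(-v[0],v[1])),np.linalg.norm(v))
tc,s=blob(p,(398,85,414,122),lambda a:(a[...,0]-a[...,2])>90); print("needle",tc,s)
E
```

```text
coupon [261.30288462 192.35897436] [ 13  14  28  28 624] [0.49651071 0.20967598 0.014     ]
pocket [364.23376623 144.55064935] [  2   7  31  32 770] [0.57432677 0.07647571 0.017     ]
sq [415.2977208  143.08404558] [  5   8  27  28 702] [0.58309202 0.00909883 0.017     ]
yaw 7.412144391201301 0.06794463374709078
needle [404.95652174 101.04347826] [ 5  5  5 27 92]
```

>>> {"fn": "step_arm", "kwargs": {
  "series": [
    [0.3,5,-30,50,-1],
    [0.3,14,-60,100,-1],
    [0.3,14,-79,150,-1],
    [0.3,14,-79,200,-1],
    [0.3,14,-79,240,-1],
    [0.3,14,-79,240,-1],
    [0.3,14,-79,240,-1]
  ]
}}

```text
time: 4.08
tool_pos: [0.4971, 0.2104, 0.0624]
ee_rot: [-3.141, -0.003, 0.119]
wrist_force: [-0.6, -0.0, 0.7]
width: 0.061
```

Run:
```python
from h import *
p=cams.snapshot("wrist"); save(p,"w2.png")
for l in ["round_coupon"]:
    print(l,[(np.round(d["position"],4).tolist(),round(d["p"],2),proj(p,d["position"]).round().tolist()) for d in models.pinpoint(p,l)[:3]])
delta([0.4965,0.209,0.008],6.7)
o=robot.get_obs()["tool_pos"]; print("tcp px",proj(p,o), proj(p,[o[0],o[1],0.018]))
```

```text
round_coupon [([0.4959, 0.2881, 0.0016], 0.94, [215.0, 242.0]), ([0.5001, 0.2109, 0.0026], 0.84, [318.0, 248.0])]
t 4.17 pos [0.4978 0.2107 0.0634] rpy [-179.95   -0.3     6.83] w 0.0611  shift mm [-1.8  1.6 55.4] turn 0.1
tcp px [317.83154204 283.14665344] [318.00416052 257.90679956]
```

View pics/w2.png

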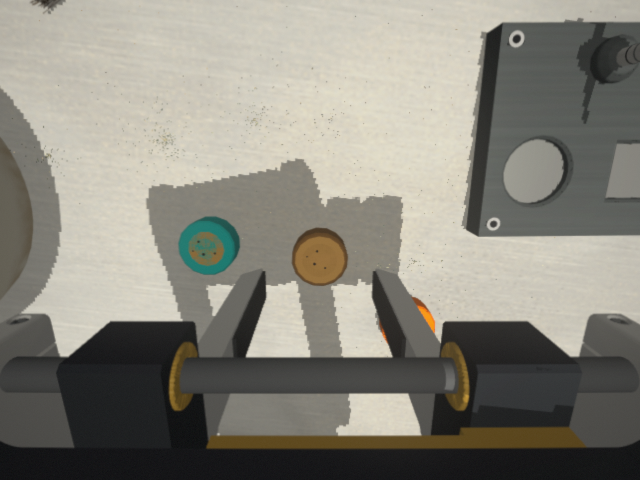

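The bronze coupon, pores up, is centred at (320,256), which is within about 1.5 mm of the TCP's projection at (318,258). The fingers are clear of its neighbours, so I'll descend and grip.

>>> {"fn": "step_arm", "kwargs": {
  "series": [
    [0.3,1,1,30,0],
    [0.3,1,1,50,0],
    [0.3,1,1,55,0],
    [0.3,1,1,55,0],
    [-1,1,1,55,0],
    [-1,1,1,55,0],
    [-1,1,1,55,0],
    [-1,1,1,55,0],
    [-1,1,1,55,0]
  ]
}}

```text
time: 5.3
tool_pos: [0.4974, 0.2098, 0.0063]
ee_rot: [-3.141, -0.001, 0.12]
wrist_force: [-0.1, 0.4, 4.9]
width: 0.0389
```

Run:
```python
from h import *
delta([0.4965,0.209,0.12],7)
print(robot.get_obs()["wrist_force"])
```

```text
t 5.3 pos [0.4974 0.2098 0.0063] rpy [-1.7999e+02 -8.0000e-02  6.8600e+00] w 0.0389  shift mm [  -0.9    0.6 -113.7] turn -0.1
[-0.1494664   0.37058741  4.90738812]
```

>>> {"fn": "step_arm", "kwargs": {
  "series": [
    [0.0,0,0,0,0],
    [0.0,0,0,0,0],
    [0.0,0,0,-3,0],
    [0.0,0,0,-3,0],
    [-1,0,0,-3,0],
    [-1,0,0,-3,0],
    [-1,0,0,-3,0],
    [-1,0,0,-3,0],
    [-1,0,0,-3,0]
  ]
}}

```text
time: 6.42
tool_pos: [0.4969, 0.2095, 0.0084]
ee_rot: [3.141, 0.0, 0.12]
wrist_force: [-0.7, 0.7, 1.0]
width: 0.0388
```

Run:
```python
from h import *
delta([0.5744,0.0765,0.09],7)
print(robot.get_obs()["wrist_force"])
```

```text
t 6.42 pos [0.4969 0.2095 0.0084] rpy [179.99   0.     6.86] w 0.0388  shift mm [ 61.1 141.4 -81.6] turn -0.1
[-0.7395988   0.7044848   1.04050426]
```

>>> {"fn": "step_arm", "kwargs": {
  "series": [
    [-1,0,0,-30,0],
    [-1,0,0,-70,0],
    [-1,20,40,-80,0],
    [-1,40,80,-80,0],
    [-1,50,120,-80,0],
    [-1,61,141,-80,0],
    [-1,61,141,-80,0],
    [-1,61,141,-80,0]
  ]
}}

```text
time: 7.42
tool_pos: [0.5737, 0.078, 0.0881]
ee_rot: [-3.141, 0.001, 0.121]
wrist_force: [-0.7, -0.8, -2.7]
width: 0.0387
```

Run:
```python
from h import *
p=cams.snapshot("wrist"); save(p,"w3.png")
for l in ["round_coupon","round_pocket","pointer_tip","coupon_nest"]:
    print(l,[(np.round(d["position"],4).tolist(),round(d["p"],2),proj(p,d["position"]).round().tolist()) for d in models.pinpoint(p,l)[:3]])
delta([0.5744,0.0765,0.022],7)
o=robot.get_obs()["tool_pos"]; print("tcp px",proj(p,o), proj(p,[o[0],o[1],0.02]),proj(p,[.5744,.0765,.02]), proj(p,o+[0,0,.0095]))
```

```text
round_coupon [([0.5742, 0.0804, 0.0787], 0.57, [314.0, 276.0]), ([0.4967, 0.2859, 0.0028], 0.57, [69.0, 299.0])]
round_pocket [([0.5759, 0.0753, 0.012], 0.77, [322.0, 244.0])]
pointer_tip [([0.6019, 0.048, 0.0894], 0.66, [378.0, 244.0]), ([0.5752, 0.0778, 0.0098], 0.32, [319.0, 243.0])]
coupon_nest [([0.5764, 0.0438, -0.0036], 0.85, [359.0, 242.0])]
t 7.67 pos [0.5739 0.0778 0.0885] rpy [-180.      0.      6.95] w 0.0389  shift mm [ 0.3  1.4 66.5] turn -0.1
tcp px [318.50792063 283.68411525] [318.62107565 248.49378592] [320.40376968 248.13261536] [318.48582564 290.5556431 ]
```

View pics/w3.png

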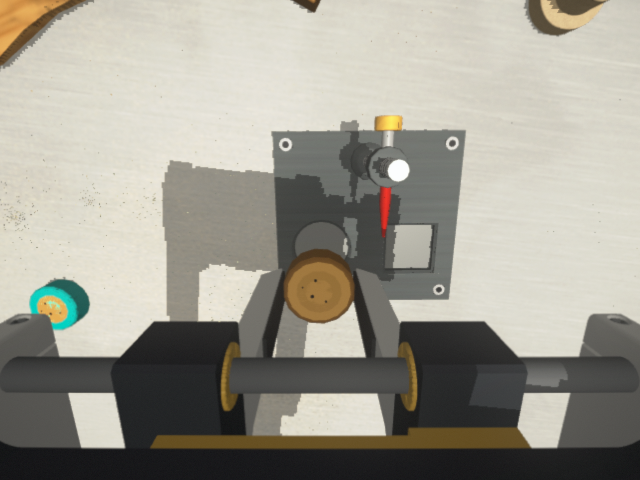

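Run:
```python
from h import *
p=cams.snapshot("wrist")
sc,s=blob(p,(385,220,437,274),lambda a:a.sum(2)>380); print("sq",sc,s,back(p,sc,0.0165))
im=p["pixels"].astype(int)
o=robot.get_obs()["tool_pos"]
cc,s=blob(p,(280,245,360,330),lambda a:(a[...,0]-a[...,2])>35); print("coupon all",cc,s)
ct,s2=blob(p,(280,245,360,330),lambda a:((a[...,0]-a[...,2])>35)&(a[...,0]>115)); print("coupon top",ct,s2,back(p,ct,o[2]+.0095)-o)
print(im[245:325:4,320].tolist())
save(p,"w3c.png",(250,110,490,350),2.5)
```

```text
sq [411.26870527 245.870527  ] [   7    5   40   43 1537] [0.58394121 0.00580471 0.0165    ]
coupon all [318.61974585 286.23020528] [   4    4   70   74 4092]
coupon top [318.7641286  291.04433164] [   7   17   64   59 2955] [-0.00035396 -0.00014443  0.0095    ]
[[94, 93, 87], [77, 62, 44], [75, 56, 31], [90, 64, 36], [110, 78, 41], [159, 120, 63], [160, 121, 64], [148, 112, 58], [147, 110, 55], [147, 110, 56], [149, 112, 59], [156, 119, 63], [157, 118, 62], [156, 117, 62], [150, 113, 59], [147, 111, 59], [146, 109, 57], [159, 120, 64], [159, 120, 64], [107, 77, 44]]
```

View pics/w3c.png

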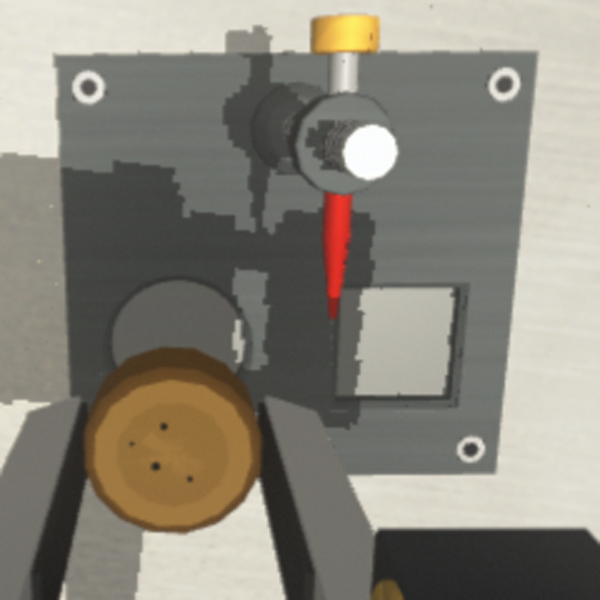

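```bash
cat >> h.py <<'E'
def fit(B,W):
    B,W=np.asarray(B,float),np.asarray(W,float); b,w=B.mean(0),W.mean(0)
    a=np.arctan2(*np.sum([[x[0]*y[1]-x[1]*y[0],x@y] for x,y in zip(B-b,W-w)],0))
    R=np.array([[np.cos(a),-np.sin(a)],[np.sin(a),np.cos(a)]]); t=w-R@b
    print("yaw",np.degrees(a),"org",t,"res mm",((W-(B@R.T+t))*1000).round(1).tolist()); return R,t
E
python3 - <<'E'
from h import *
p=cams.snapshot("wrist")
C=[(272,132),(464.8,130),(448.8,298.8)]
W=[back(p,np.array(c),0.02)[:2] for c in C]
R,t=fit([(.087,.068),(.087,-.068),(-.043,-.068)],W)
pk=R@[0,.034]+t; print("pocket",pk)
for dx,dy in [(0,.02325),(0,-.02325),(.02325,0)]:
    print(proj(p,[pk[0]+dx,pk[1]+dy,.02]).round(1), "ref col L294 R350 / top row 221")
print("mid",back(p,(322,221),.02))
# needle tip
for q in [(383,237)]:
    for z in (.085,.09,.095): X=back(p,q,z); print(z,X.round(4),(R.T@(X[:2]-t)*1000).round(1))
delta([*pk,0.022],7)
E
```

```text
yaw 7.682248855840358 org [0.57830769 0.04132275] res mm [[0.2, 0.2], [-0.1, -0.0], [-0.1, -0.2]]
pocket [0.5737626  0.07501759]
[291.8 245.9] ref col L294 R350 / top row 221
[351.4 252.8] ref col L294 R350 / top row 221
[325.5 220.2] ref col L294 R350 / top row 221
mid [0.59605087 0.07755995 0.02      ]
0.085 [0.6052 0.0446 0.085 ] [27.  -0.4]
0.09 [0.6064 0.0457 0.09  ] [28.4  0.6]
0.095 [0.6076 0.0469 0.095 ] [29.8  1.6]
t 7.78 pos [0.5741 0.0775 0.0886] rpy [-1.80e+02 -1.00e-02  6.92e+00] w 0.0389  shift mm [-0.7  2.4 66.6] turn -0.1
```

>>> {"fn": "step_arm", "kwargs": {
  "series": [
    [-1,-0.5,2.2,0,0],
    [-1,-0.5,2.2,30,0],
    [-1,-0.5,2.2,50,0],
    [-1,-0.5,2.2,57,0],
    [-1,-0.5,2.2,60,0],
    [-1,-0.5,2.2,63,0],
    [-1,-0.5,2.2,66,0],
    [-1,-0.5,2.2,67,0],
    [-1,-0.5,2.2,67,0]
  ]
}}

```text
time: 8.9
tool_pos: [0.5745, 0.0749, 0.0224]
ee_rot: [-3.141, -0.001, 0.12]
wrist_force: [-2.0, 1.0, 2.7]
width: 0.0387
```

Run:
```python
from h import *
p=cams.snapshot("wrist"); save(p,"w4.png",(230,180,430,330),4)
delta([.5737,.0750,0.022],7)
o=robot.get_obs();print(o["wrist_force"],o["wrist_torque"])
```

```text
t 8.95 pos [0.5745 0.0748 0.0224] rpy [-1.7999e+02 -7.0000e-02  6.8600e+00] w 0.0391  shift mm [-0.7 -0.3  0.4] turn -0.1
[-1.841302    1.70939727  2.42403583] [0.23714964 0.33442216 0.03995106]
```

View pics/w4.png

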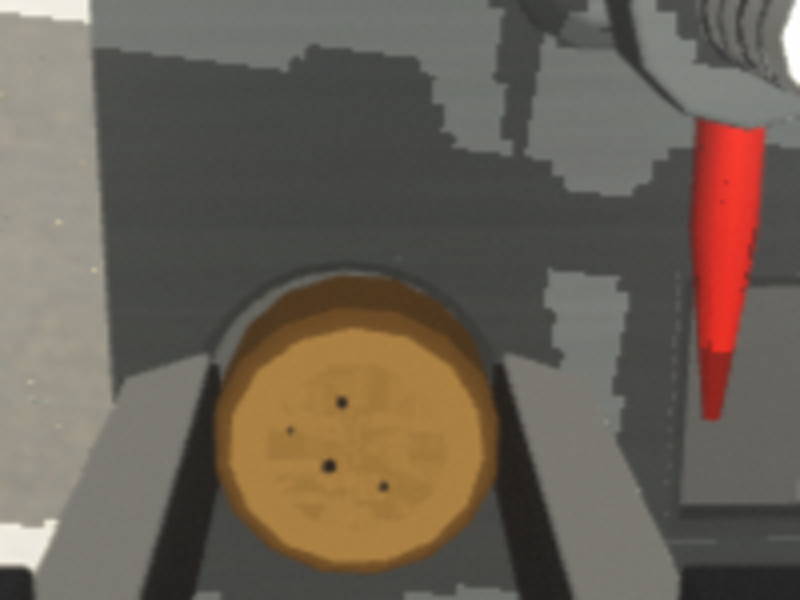

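The coupon is inside the pocket mouth and the force has reversed, so it is supported. I'll release and lift straight up.

>>> {"fn": "step_arm", "kwargs": {
  "series": [
    [-0.05,0,0,0,0],
    [0.0,0,0,0,0],
    [0.0,0,0,0,0],
    [0.0,0,0,-20,0],
    [0.0,0,0,-60,0],
    [0.0,0,0,-100,0],
    [0.0,-30,0,-150,0],
    [0.0,-50,0,-160,0],
    [0.0,-50,0,-160,0],
    [0.0,-50,0,-160,0]
  ]
}}

```text
time: 10.2
tool_pos: [0.5244, 0.0686, 0.1802]
ee_rot: [-3.142, 0.001, 0.12]
wrist_force: [-0.1, -0.5, -0.2]
width: 0.0467
```

Run:
```python
from h import *
p=cams.snapshot("wrist"); save(p,"w5.png")
q=cams.snapshot("side"); 
for a,n in((p,"w"),(q,"s")):
  for l in ["round_coupon","round_pocket","pointer_tip","loupe","lens_center"]:
    print(n,l,[(np.round(d["position"],4).tolist(),round(d["p"],2),proj(a,d["position"]).round().tolist()) for d in models.pinpoint(a,l)[:2]])
A=cv2.resize(cv2.cvtColor(p["pixels"],4)[120:320,240:480],(720,600)) 
cv2.imwrite("pics/w5c.png",cv2.resize(cv2.cvtColor(p["pixels"],cv2.COLOR_RGB2BGR)[60:300,220:480],(650,600)))
save(q,"s5.png",(280,210,400,310),5)
delta([.518,-.268,0.09],-26)
```

```text
w round_coupon [([0.4504, 0.134, -0.0006], 0.94, [254.0, 274.0]), ([0.5794, 0.0743, 0.0155], 0.88, [319.0, 168.0])]
w round_pocket []
w pointer_tip [([0.6046, 0.0483, 0.0863], 0.9, [356.0, 145.0])]
w loupe [([0.5105, -0.2567, -0.0009], 0.68, [599.0, 263.0])]
w lens_center [([0.5739, 0.0444, -0.0009], 0.64, [347.0, 175.0])]
s round_coupon [([0.4469, 0.1347, -0.0004], 0.94, [417.0, 314.0]), ([0.5736, 0.0717, 0.0135], 0.72, [349.0, 286.0])]
s round_pocket [([0.5745, 0.0755, 0.0166], 0.88, [348.0, 286.0])]
s pointer_tip [([0.6056, 0.0543, 0.0893], 0.45, [334.0, 244.0]), ([0.5834, -0.2973, 0.0039], 0.26, [358.0, 228.0])]
s loupe [([0.5156, -0.2652, 0.0003], 0.91, [385.0, 235.0])]
s lens_center [([0.5819, -0.298, 0.0056], 0.81, [359.0, 227.0])]
t 10.8 pos [0.5245 0.0687 0.1815] rpy [180.    -0.     6.86] w 0.0472  shift mm [-46.7 333.5  91.5] turn 32.9
```

View pics/s5.png

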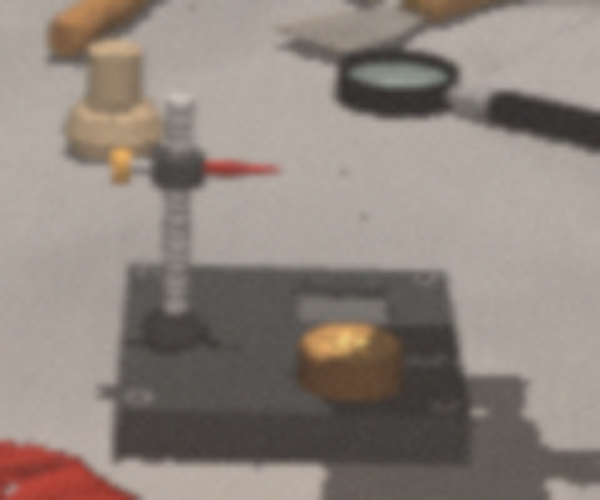

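View pics/w5c.png

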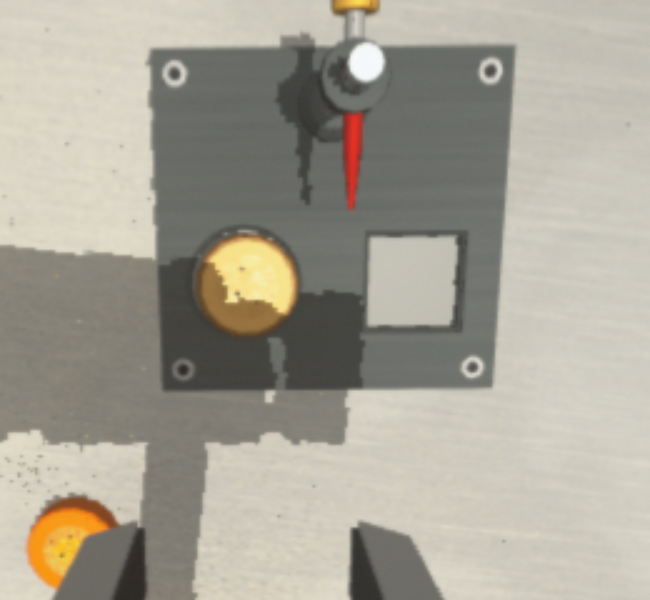

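```bash
cat >> h.py <<'E'
def ray(p,uv):
    a,b=back(p,uv,0.),back(p,uv,.3); return a,(b-a)/np.linalg.norm(b-a)
def tri(rs):
    A=sum(np.eye(3)-np.outer(d,d) for _,d in rs); b=sum((np.eye(3)-np.outer(d,d))@a for a,d in rs); return np.linalg.solve(A,b)
E
python3 - <<'E'
from h import *
p=cams.snapshot("wrist"); q=cams.snapshot("side"); 
cc,s=blob(q,(330,260,370,300),lambda a:(a[...,0]-a[...,2])>35); print("side coupon",cc,s[:4]+[330,260,0,0],"end",s[0]+330+s[2],s[1]+260+s[3])
th=np.linspace(0,6.28,60)
for z0 in (.014,.016,.018,.02):
    P=np.array([proj(q,[.5737+.0195*np.cos(t),.075+.0195*np.sin(t),z]) for t in th for z in (z0+.018,max(z0,.02))]); print(z0,P.min(0).round(1),P.max(0).round(1))
wc,s=blob(p,(290,145,345,198),lambda a:(a[...,0]-a[...,2])>25); print("wrist coupon",wc,s)
for z0 in (.014,.018): 
    P=np.array([proj(p,[.5737+.0195*np.cos(t),.075+.0195*np.sin(t),z]) for t in th for z in (z0+.018,max(z0,.02))]); print(z0,P.min(0).round(1),P.max(0).round(1),back(p,wc,z0+.015))
# needle
red=lambda a:((a[...,0]-a[...,2])>60)&(a[...,0]>2*a[...,1])
_,sw=blob(p,(345,95,380,160),red); _,ss=blob(q,(315,235,345,252),red); print(sw,ss)
u=np.array([360.4,143.2]); v=np.array([ss[0]+315+ss[2]-.5, ss[1]+235+ss[3]/2]); print(v)
print("tip tri",tri([ray(p,u),ray(q,v)]))
E
```

```text
side coupon [349.37295082 281.29508197] [340 274  19  16] end 359 290
0.014 [338.3 273.9] [359.5 288.6]
0.016 [338.3 273. ] [359.5 288.6]
0.018 [338.3 272. ] [359.6 288.6]
0.02 [338.3 271. ] [359.6 288.6]
wrist coupon [318.56984479 173.96304508] [   8    8   42   42 1353]
0.014 [297.8 153.9] [338.1 195. ] [0.57442537 0.07446769 0.029     ]
0.018 [297.5 153.9] [338.3 195.6] [0.57473861 0.07450537 0.033     ]
[ 12  11   8  38 212] [6 8 7 1 7]
[327.5 243.5]
tip tri [0.61282689 0.04592571 0.08710318]
```

>>> {"fn": "step_arm", "kwargs": {
  "series": [
    [0.2,-15,50,0,4],
    [0.2,-25,100,0,9],
    [0.2,-35,155,0,15],
    [0.2,-46,210,20,21],
    [0.2,-46,265,45,27],
    [0.2,-46,310,65,33],
    [0.2,-46,333,90,33],
    [0.2,-46,333,90,33],
    [0.2,-46,333,90,33]
  ]
}}

```text
time: 12.02
tool_pos: [0.5189, -0.2669, 0.0923]
ee_rot: [-3.141, -0.001, -0.456]
wrist_force: [-0.3, 0.2, 1.0]
width: 0.0564
```

Run:
```python
from h import *
p=cams.snapshot("wrist"); save(p,"w6.png"); q=cams.snapshot("side")
for l in ["loupe","lens_center"]:
    print(l,[(np.round(d["position"],4).tolist(),round(d["p"],2),proj(p,d["position"]).round().tolist()) for d in models.pinpoint(p,l)[:2]])
o=robot.get_obs()["tool_pos"]; print("tcp px",proj(p,o), proj(p,[o[0],o[1],0.016]),proj(p,[o[0],o[1],0.0]))
delta([.518,-.268,0.002],-26)
a=q["pixels"][236:252,318:342].astype(int); r=np.clip(a[...,0]-np.maximum(a[...,1],a[...,2])-15,0,None); print(r)
```

```text
loupe [([0.5111, -0.2592, -0.0012], 0.82, [314.0, 252.0])]
lens_center [([0.5856, -0.298, 0.0056], 0.97, [317.0, 150.0])]
tcp px [317.88424236 283.73818712] [318.13955249 245.48726135] [318.175703   240.07248986]
t 12.22 pos [ 0.5194 -0.2668  0.0931] rpy [ 1.7999e+02 -1.5000e-01 -2.6050e+01] w 0.0563  shift mm [-1.   1.7 91.1] turn -0.1
[[ 0  0  0  0  0  0  0  0  0  0  0  0  0  0  0  0  0  0  0  0  0  0  0  0]
 [ 0  0  0  0  0  0  0  0  0  0  0  0  0  0  0  0  0  0  0  0  0  0  0  0]
 [ 0  0  0  0  0  0  0  0  0  0  0  0  0  0  0  0  0  0  0  0  0  0  0  0]
 [ 0  0  0  0  0  0  0  0  0  0  0  0  0  0  0  0  0  0  0  0  0  0  0  0]
 [ 0  0  0  0  0  0  0  0  0  0  0  0  0  0  0  0  0  0  0  0  0  0  0  0]
 [ 0  0  0  7 13 13 14 14 11  7  3  0  0  0  0  0  0  0  0  0  0  0  0  0]
 [ 0  0 15 51 66 69 69 69 60 47 32 28 22 19 15 13  7  4  0  0  0  0  0  0]
 [ 0  0 21 62 82 87 89 86 86 79 73 74 75 76 67 57 42 25  7  0  0  0  0  0]
 [ 0  0 11 34 46 50 54 55 53 50 49 46 48 47 45 39 31 21  5  0  0  0  0  0]
 [ 0  0  0  5  8 13 13 14 13  9  8  4  4  2  2  1  3  2  0  0  0  0  0  0]
 [ 0  0  0  0  0  0  0  0  0  0  0  0  0  0  0  0  0  0  0  0  0  0  0  0]
 [ 0  0  0  0  0  0  0  0  0  0  0  0  0  0  0  0  0  0  0  0  0  0  0  0]
 [ 0  0  0  0  0  0  0  0  0  0  0  0  0  0  0  0  0  0  0  0  0  0  0  0]
 [ 0  0  0  0  0  0  0  0  0  0  0  0  0  0  0  0  0  0  0  0  0  0  0  0]
 [ 0  0  0  0  0  0  0  0  0  0  0  0  0  0  0  0  0  0  0  0  0  0  0  0]
 [ 0  0  0  0  0  0  0  0  0  0  0  0  0  0  0  0  0  0  0  0  0  0  0  0]]
```

View pics/w6.png

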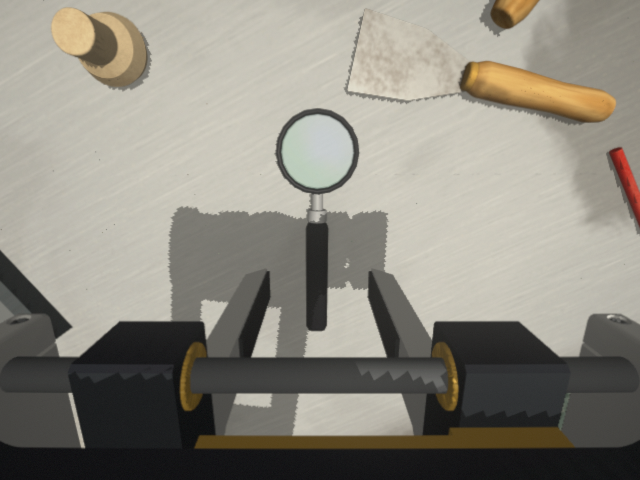

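Run:
```python
from h import *
p=cams.snapshot("wrist"); q=cams.snapshot("side")
for z in (.086,.088,.09,.092): print(z,proj(q,[.6061,.0451,z]).round(2))
L=back(p,(317.3,150.5),.016); E=back(p,(316.3,330),.014); J=back(p,(317,223),.016)
ax=(L-E)[:2]; ax/=np.linalg.norm(ax); print("lens",L,"end",E,"len",np.linalg.norm((L-E)[:2]),"yaw",np.degrees(np.arctan2(ax[1],ax[0])),np.linalg.norm((L-J)[:2]))
t=L[:2]-.078*ax; t2=E[:2]+.072*ax; print(t,t2)
delta([*((t+t2)/2),.003],np.degrees(np.arctan2(ax[1],ax[0])))
```

```text
0.086 [334.4  244.26]
0.088 [334.43 243.27]
0.09 [334.47 242.28]
0.092 [334.5  241.28]
lens [ 0.58593235 -0.29836673  0.016     ] end [ 0.45159999 -0.23160502  0.014     ] len 0.1500076916457942 yaw -26.426871145192635 0.05501997240554823
[ 0.5160831  -0.26365242] [ 0.51607622 -0.263649  ]
t 12.32 pos [ 0.5191 -0.267   0.0926] rpy [ 1.7999e+02 -1.1000e-01 -2.6070e+01] w 0.0565  shift mm [-4.3 -1.7 89.6] turn 0.4
```

>>> {"fn": "step_arm", "kwargs": {
  "series": [
    [0.0,-4,-1.5,30,0.4],
    [0.0,-4,-1.5,65,0.4],
    [0.0,-4,-1.5,82,0.4],
    [0.0,-4,-1.5,88,0.4],
    [0.0,-4,-1.5,88,0.4],
    [-1,-4,-1.5,88,0.4],
    [-1,-4,-1.5,88,0.4],
    [-1,-4,-1.5,88,0.4],
    [-1,-4,-1.5,88,0.4],
    [-1,-4,-1.5,88,0.4],
    [-1,-4,-1.5,88,0.4]
  ]
}}

```text
time: 13.7
tool_pos: [0.5159, -0.2645, 0.004]
ee_rot: [3.141, -0.001, -0.463]
wrist_force: [-0.7, 0.7, 3.3]
width: 0.0176
```

Run:
```python
from h import *
a=np.radians(7); pk=np.array([.5737,.075])
tgt=pk-.078*np.array([np.cos(a),np.sin(a)])
delta([*tgt,0.15],7); print(tgt,robot.get_obs()["wrist_force"])
```

```text
t 13.7 pos [ 0.5159 -0.2645  0.004 ] rpy [ 1.7999e+02 -5.0000e-02 -2.6540e+01] w 0.0176  shift mm [-164.9 -286.5 -146.1] turn -33.5
[0.4962814  0.06549419] [-0.68216608  0.7406938   3.29236642]
```

>>> {"fn": "step_arm", "kwargs": {
  "series": [
    [-1,0,0,-15,0],
    [-1,0,0,-45,0],
    [-1,0,0,-85,0],
    [-1,-10,-15,-120,-2],
    [-1,-25,-40,-140,-5],
    [-1,-45,-75,-146,-9],
    [-1,-65,-110,-146,-13],
    [-1,-85,-145,-146,-17],
    [-1,-105,-180,-146,-21],
    [-1,-125,-215,-146,-25],
    [-1,-143,-247,-146,-29],
    [-1,-156,-271,-146,-32],
    [-1,-165,-286,-146,-33.5],
    [-1,-165,-286,-146,-33.5],
    [-1,-165,-286,-146,-33.5]
  ]
}}

```text
time: 15.58
tool_pos: [0.4959, 0.0644, 0.1495]
ee_rot: [3.141, 0.0, 0.12]
wrist_force: [-0.6, -1.3, -1.3]
width: 0.0177
```

Run:
```python
from h import *
p=cams.snapshot("wrist"); save(p,"w7.png"); q=cams.snapshot("side")
for a,n in((p,"w"),(q,"s")):
  for l in ["lens_center","pointer_tip","loupe"]:
    print(n,l,[(np.round(d["position"],4).tolist(),round(d["p"],2),proj(a,d["position"]).round().tolist()) for d in models.pinpoint(a,l)[:2]])
o=robot.get_obs(); print(o["wrist_force"],o["wrist_torque"])
a=np.radians(7); pk=np.array([.5737,.075])
print("lens px pred",proj(p,[*pk,o["tool_pos"][2]+.012]))
delta([*(pk-.078*np.array([np.cos(a),np.sin(a)])),0.0845],7)
```

```text
w lens_center [([0.5713, 0.0762, 0.1502], 0.66, [313.0, 146.0])]
w pointer_tip [([0.6057, 0.0455, 0.091], 0.82, [367.0, 99.0])]
w loupe [([0.4894, 0.0686, 0.1437], 0.74, [310.0, 289.0])]
s lens_center [([0.5671, 0.0747, 0.1516], 0.95, [355.0, 217.0])]
s pointer_tip [([0.6074, 0.0484, 0.0893], 0.56, [334.0, 243.0])]
s loupe [([0.4981, 0.0565, 0.1515], 0.57, [394.0, 217.0])]
[-0.08367303  0.44975936 -0.68811194] [ 0.05365148 -0.00562607  0.00233115]
lens px pred [315.78438607 141.68210623]
t 15.97 pos [0.4958 0.0649 0.1494] rpy [179.99   0.     6.92] w 0.0176  shift mm [ 0.5 -0.6 64.9] turn -0.1
```

View pics/w7.png

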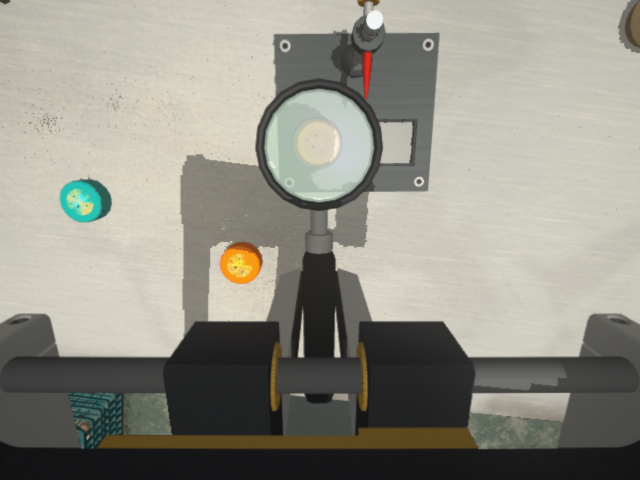

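The lens rim is centred at (319.5,144.5), against (316,142) predicted for exactly over the pocket. That makes it about 1.8 mm right and 1.4 mm short, so I'll correct for that while lowering.

>>> {"fn": "step_arm", "kwargs": {
  "series": [
    [-1,1.4,-1.8,0,0],
    [-1,1.4,-1.8,15,0],
    [-1,1.4,-1.8,35,0],
    [-1,1.4,-1.8,50,0],
    [-1,1.4,-1.8,60,0],
    [-1,1.4,-1.8,65,0],
    [-1,1.4,-1.8,65,0],
    [-1,1.4,-1.8,65,0],
    [-1,1.4,-1.8,65,0]
  ]
}}

```text
time: 17.1
tool_pos: [0.4974, 0.0672, 0.0851]
ee_rot: [3.141, -0.001, 0.121]
wrist_force: [0.4, -0.5, -0.2]
width: 0.0174
```

Run:
```python
from h import *
p=cams.snapshot("wrist"); q=cams.snapshot("side"); save(q,"s8.png",(310,205,430,295),6.6)
for a,n in((p,"w"),(q,"s")):
  for l in ["lens_center","pointer_tip"]:
    print(n,l,[(np.round(d["position"],4).tolist(),round(d["p"],2),proj(a,d["position"]).round().tolist()) for d in models.pinpoint(a,l)[:2]])
o=robot.get_obs(); print(o["wrist_force"])
pk=np.array([.5737,.075])
print("lens px pred",proj(p,[*pk,.0965])," circles:")
g=cv2.medianBlur(cv2.cvtColor(p["pixels"],cv2.COLOR_RGB2GRAY),3)
c=cv2.HoughCircles(g[60:240,230:410],cv2.HOUGH_GRADIENT,1.5,20,param1=120,param2=30,minRadius=45,maxRadius=75)
print(None if c is None else (c[0][:4]+[230,60,0]))
print("side: pred lens centre",proj(q,[*pk,.0885]).round(1),"rim front top/bot",proj(q,[pk[0],pk[1]+.031,.0965]).round(1),proj(q,[pk[0],pk[1]+.031,.0805]).round(1),"back top",proj(q,[pk[0],pk[1]-.031,.0965]).round(1))
delta([*pk,0.0845],7)
```

```text
w lens_center [([0.5735, 0.0789, 0.0852], 0.76, [314.0, 145.0])]
w pointer_tip [([0.6038, 0.0463, 0.0872], 0.68, [387.0, 90.0])]
s lens_center [([0.5698, 0.0765, 0.0865], 0.63, [352.0, 251.0])]
s pointer_tip [([0.6075, 0.0492, 0.0919], 0.51, [334.0, 242.0])]
[ 0.11179168 -0.20311268 -1.24297651]
lens px pred [321.2511591  145.73990333]  circles:
[[319.25       149.25        60.90000153]
 [332.75       134.25        72.44999695]
 [302.75       135.75        46.04999924]]
side: pred lens centre [350.2 249.9] rim front top/bot [348.8 252. ] [348.5 260.4] back top [351.8 240. ]
t 17.4 pos [0.497  0.0672 0.0846] rpy [ 1.7999e+02 -1.0000e-02  6.9600e+00] w 0.0174  shift mm [77.1  1.5  0.1] turn -0.0
```

View pics/s8.png

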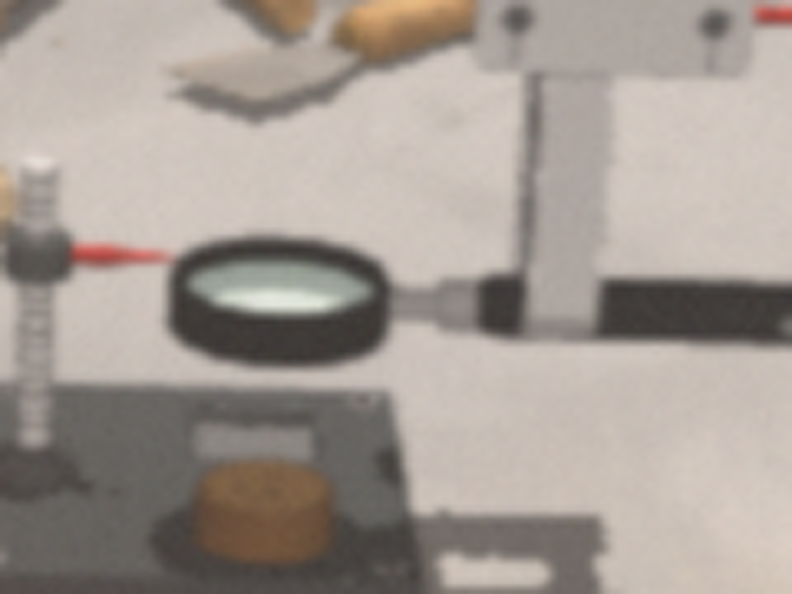

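Run:
```python
from h import *
p=cams.snapshot("wrist"); q=cams.snapshot("side"); o=robot.get_obs()["tool_pos"]; a=np.radians(7)
# level-handle bottom near edge (y +9mm side), x in loupe frame
f=lambda x,y,z: proj(q,[o[0]+x*np.cos(a)-y*np.sin(a),o[1]+x*np.sin(a)+y*np.cos(a),z])
print([((f(x,.009,z)-[310,205])*6.6).round(0).tolist() for z in (.0806,.0966) for x in (.02,-.02,-.05)])
g=q["pixels"].sum(2)
for c in (385,388,404,410,416,422,428):
    r=np.where(g[240:265,c]<300)[0]+240; print(c,r.min(),r.max(),end="; ")
# wrist rim mask
d=(p["pixels"].max(2)<45).astype(np.uint8); d[235:]=0
ys,xs=np.where(d[70:222,240:400]); pts=np.c_[xs+240,ys+70]
n,l,st,ce=cv2.connectedComponentsWithStats(d); i=1+st[1:,4].argmax(); print("\nrim",st[i],ce[i])
pk=[.5737,.075]; th=np.linspace(0,6.28,90)
for z in (.0966,.0806):
    P=np.array([proj(p,[pk[0]+.031*np.cos(t),pk[1]+.031*np.sin(t),z]) for t in th]); print(z,P.min(0).round(1),P.max(0).round(1))
```

```text
[[474.0, 343.0], [619.0, 347.0], [729.0, 349.0], [477.0, 289.0], [624.0, 292.0], [733.0, 295.0]]
385 247 255; 388 247 255; 404 248 255; 410 248 256; 416 248 256; 422 248 256; 428 249 256; 
rim [371   0  23  21 179] [378.63687151  11.08938547]
0.0966 [257.   74.8] [385.7 208.4]
0.0806 [262.3  81.3] [379.9 203.2]
```

Run:
```python
from h import *
p=cams.snapshot("wrist"); g=p["pixels"].max(2).astype(int)
d=(g<70).astype(np.uint8); d[:60]=0; d[225:]=0; d[:,:235]=0; d[:,405:]=0
n,l,st,ce=cv2.connectedComponentsWithStats(d)
for i in np.argsort(-st[1:,4])[:3]+1: print(st[i],ce[i].round(1))
print("row147",g[147,246:280].tolist(),g[147,360:400].tolist()); print("col 320",g[64:100,320].tolist(), g[190:225,320].tolist())
q=cams.snapshot("side"); h=q["pixels"].max(2).astype(int); print("side row 254",h[254,330:375].tolist()); print("side col352",h[235:268,352].tolist())
```

```text
[ 259   60  124  151 2162] [327.  139.6]
[257 141   1  11  11] [257. 146.]
[258 133   1   5   5] [258. 135.]
row147 [226, 225, 225, 225, 225, 225, 224, 224, 221, 144, 74, 67, 80, 94, 87, 67, 55, 67, 128, 168, 189, 216, 222, 221, 219, 204, 196, 197, 198, 198, 198, 196, 197, 197] [219, 219, 220, 219, 219, 219, 220, 219, 219, 218, 217, 200, 179, 144, 81, 50, 54, 64, 75, 76, 72, 65, 68, 112, 122, 122, 121, 113, 98, 110, 183, 201, 203, 202, 203, 201, 201, 202, 203, 201]
col 320 [104, 103, 104, 104, 103, 103, 103, 104, 105, 106, 106, 106, 105, 103, 84, 60, 56, 61, 72, 79, 73, 57, 44, 42, 74, 150, 175, 190, 207, 212, 212, 214, 213, 213, 212, 210] [197, 198, 197, 198, 197, 196, 196, 197, 197, 193, 180, 170, 90, 50, 48, 51, 52, 51, 48, 49, 67, 118, 123, 124, 123, 124, 123, 124, 122, 124, 124, 123, 123, 122, 123]
side row 254 [203, 203, 206, 203, 189, 141, 89, 64, 63, 63, 63, 62, 67, 61, 63, 64, 63, 63, 67, 65, 65, 65, 65, 65, 63, 66, 63, 64, 66, 65, 62, 64, 63, 66, 61, 63, 62, 67, 102, 161, 186, 191, 192, 192, 190]
side col352 [207, 208, 205, 204, 206, 188, 121, 73, 68, 93, 144, 161, 162, 174, 204, 225, 221, 166, 100, 65, 65, 64, 64, 63, 66, 98, 157, 185, 167, 122, 105, 103, 95]
```

>>> {"fn": "step_arm", "kwargs": {
  "series": [
    [-1,0.8,0.6,0,0],
    [-1,1.5,1.2,-0.5,0],
    [-1,1.5,1.2,-0.5,0],
    [-1,1.5,1.2,-0.5,0],
    [-1,1.5,1.2,-0.5,0],
    [-1,1.5,1.2,-0.5,0]
  ]
}}

```text
time: 18.35
tool_pos: [0.4986, 0.0662, 0.085]
ee_rot: [3.142, -0.0, 0.121]
wrist_force: [-0.6, -0.4, -1.8]
width: 0.0175
```

Run:
```python
from h import *
p=cams.snapshot("wrist"); g=p["pixels"].max(2).astype(int); th=np.linspace(0,6.28,90)
P=np.array([proj(p,[.5737+.031*np.cos(t),.075+.031*np.sin(t),.0966]) for t in th]); print(P.min(0).round(1),P.max(0).round(1))
print(g[147,246:264].tolist(),g[147,376:394].tolist(),g[68:84,320].tolist(),g[202:216,320].tolist())
q=cams.snapshot("side"); a=q["pixels"][236:252,320:342].astype(int); r=np.clip(a[...,0]-np.maximum(a[...,1],a[...,2])-15,0,None); print("needle side rows",(r.sum(1)*np.arange(236,252)).sum()/r.sum(),"last col",320+np.where(r.max(0)>10)[0].max())
o=robot.get_obs(); print(o["wrist_force"],o["qvel"].round(3)); delta([.4963,.0655,.0845],7)
```

```text
[254.8  78.4] [383.  211.1]
[223, 225, 227, 229, 229, 230, 228, 227, 220, 143, 75, 69, 81, 95, 88, 68, 55, 66] [50, 65, 76, 74, 70, 65, 68, 112, 123, 119, 99, 105, 166, 198, 203, 202, 203, 201] [105, 104, 103, 102, 105, 104, 104, 106, 104, 103, 83, 60, 57, 62, 71, 81] [91, 50, 49, 51, 52, 50, 50, 48, 68, 118, 125, 124, 124, 124]
needle side rows 243.05029239766083 last col 335
[ 0.47545407 -0.77324656 -1.75544378] [-0.    -0.     0.001  0.001  0.001  0.001]
t 18.45 pos [0.4986 0.0662 0.085 ] rpy [180.    -0.     6.96] w 0.0179  shift mm [-2.3  0.4  0.5] turn -0.0
```

```bash
python3 -c "
from h import *
print(robot.close_job())"
```

```text
the job is handed in; nothing more can be done
None
```

The round bronze coupon is in the round pocket, pored face up and released. The loupe is held by its handle over it, and I handed the job in at about 18.5 s of the 61 s. No verdict was reported.

**Coupon:** I gripped it once, then gripped again about 2 mm higher so the fingers would clear the plate. After I let go, its top edge in the side view was at row 274. A fully seated coupon should show at 273.9, and one 4 mm too high at 272.

**Loupe:**
- **Centring:** in the last wrist view the rim was within about 0.5 mm of where it should be over the pocket.
- **Level:** the slope of the handle in the side view fits a level loupe to about 1°.
- **Height:** from the tool pose the lens centre is at about 89 mm. The needle reads about 88 to 89 mm.
- **Stillness:** joint speeds were near zero and the grip opening read 17.9 mm on the 18 mm handle.

**Needle:** its row and tip column in the side view were the same, to within a pixel, before and after the loupe was moved in.

**What disagreed:**
- The side view put the lens about 1 mm lower than the tool pose did. It also put the handle up to 2 mm higher. Both are near that camera's calibration limit. I raised the loupe 0.5 mm as a compromise.
- The gripper read 38.8 mm on the 40 mm coupon.

I did not take a final look to confirm that the square coupon, brush and cores stayed put, but no move went near them.

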